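# Take the left-hand nut off a label-roll stand

### The job

Two label rolls are each held on a stand by a big brass hexagon nut. Unscrew the nut with the engraved marks: it has a left-hand thread, so turn it clockwise seen from above until you feel the stop at the end of its thread, without forcing it; then lift it off and set it down gently, upright, in the red tray. Leave the other nut and everything else on the bench alone.

Things in the scene. Friction and masses are not known exactly. Their poses are not given: they have to be found in the camera images.
- marked_nut_mid (a point): centre (half-way up) of the nut to take off: brass hexagon cap nut, closed on top, 49 mm over the flats, 56 mm over the corners, 34 mm tall, 0.2 kg. z: its axis, up; corners at 0, 60, 120.. degrees from its x axis, flats facing 30, 90, 150.. degrees. It starts screwed on, its underside 90 to 99 mm above the bench; below it the space round it is free down to a flange at 79 mm
- plain_nut_mid (a point): centre of the other nut: same shape and size, no engraved marks, an ordinary right-hand thread, on its own stand; to be left alone
- marked_nut: the same nut, origin at the middle of its underside. Turned clockwise it climbs a few mm (lead not known: follow by force) with up to 0.15 Nm of drag, and meets a sprung stop (1.3 Nm per rad, gives 17 degrees) after 70 to 210 degrees, different each time: stop when the torque rises to 0.22 Nm. Back off some 12 degrees, then lift it straight off (25 mm clears the spindle). Sideways play 1.5 mm
- plain_nut: the plain nut, origin at the middle of its underside
- stand_marked: the stand under the marked nut, fixed: origin mid-foot on the bench, z up (its yaw tells nothing). Blue foot 110 mm across, white label roll 84 mm across up to 73 mm, flange 64 mm across up to 79 mm, threaded spindle up to 116 mm. A spring washer (54 mm across) presses the nut up with 4 to 10 N. More than 40 N between stand and nut (pulling, pressing, wrong way, past the stop) spoils the thread
- stand_plain: the other stand, alike
- tray_floor (a point): middle of the inner floor (4 mm above the bench) of the red open tray, fixed to the bench, 180 mm along its x by 140 mm along its y outside, walls 4 mm thick and 32 mm high
- tape_roll: loose orange ring of tape, 90 mm across, 48 mm tall, origin in the middle of its underside; bystander
- core: loose cardboard tube standing on end, 48 mm across, 60 mm tall, origin in the middle of its underside; bystander
- small_carton: loose brown carton 90 x 120 x 70 mm tall, origin in the middle of its underside; bystander
- white_carton: loose white carton 110 x 80 x 50 mm tall, origin in the middle of its underside; bystander
- glue_can: loose green can 60 mm across, 90 mm tall, origin in the middle of its underside; bystander
- screwdriver: loose screwdriver lying on the bench; bystander
- wrench: loose wrench lying on the bench; bystander
- marked_nut_mark (a point): outer end of the black engraved line on the nut's top, 20 mm from its axis along its +x: shows how far it has turned. Only this nut has it, and a black engraved nick at each of its six corners
- plain_nut_mark (a point): a point on the plain nut's top, 20 mm from its axis (nothing to see there)
Things that resemble listed ones, but are neither listed nor needed, are in the scene too. What is shaped like the marked_nut but blue or white is not meant.

How it is judged:
By the outcome, as a careful person would: the job done as asked, in the order asked, and still so for the second after the job is handed in, with the robot touching nothing.
It also fails if it takes over 72 s, if anything falls off the work surface, if the arm or the gripper's body presses on something with over 40 N, if the wrist force passes 120 N, or if a joint passes its speed limit or range.

### The arm

A 7-joint arm with a two-finger parallel gripper is mounted at the origin on the work surface. World frame = base frame: x ahead of the robot, y to its left, z up, the work surface at z = 0. Lengths are in m, angles in rad, forces in N, time in s.
With the tool pointing down it reaches from about 0.425 to 0.925 m from the base axis. Payload 6.8 kg.
Tool frame: the origin (TCP) lies at the very end of the fingers, on their centre line; the grasp point (between the pads) lies 19 mm behind it (bot.grasp_offset is the distance from the TCP to the grasp point, in m); z points along the fingers, y is the direction in which the jaws open and shut (so a half turn about z gives the same grasp; the last joint's range is limited). The gripper opens to 85 mm and grips with 20 to 120 N. Pads are 22 mm wide; open, the fingers measure 114 mm over their backs; the gripper's body (76 mm by 85 mm) begins 54 mm behind the grasp point. The pads swing forward as they close: fully open they stand 13 mm farther back than shut.
Start: joints at [1.129, 0.477, 0.022, 1.555, -0.011, 1.109, -0.083], TCP at [0.221, -0.638, 0.231] pointing down, gripper open.
Joint ranges: [-2.96, 2.96], [-0.34, 2.1], [-1.41, 1.46], [0.24, 2.44], [-1.37, 4.51], [0.17, 1.92], [-2.96, 2.96]. Speed limits (rad/s): [2.39, 2.39, 3.14, 3.14, 3.14, 3.14, 3.14].

### API

Orientations are given as a unit quaternion [w, x, y, z].
In Python, from station import monitor, cams, bot, finder gives the robot as it stands.
- The arm moves only by the tool jog_arm, never from a script. Its argument "plan" is a list of rows, each an object of numbers: "x", "y", "z": the shift along the tool's x, y, z as a fraction of full scale; "wx", "wy", "wz": the turn, a rotation vector about the tool's x, y, z as a fraction of full scale. A call has 1 to 12 rows; each row is the pose to reach, as a shift and turn from the pose measured when the call began, along the tool's axes at that moment, turning the shorter way round; what a row does not reach only later rows make up. Full scale, the value 1, is 20 cm for a shift and 180 degrees for a turn. A row lasts 1/12 s, in which the tool goes at most 41.7 mm and 7.16 degrees, less where a joint would pass 70% of its speed; a pose out of reach is approached as far as the arm can. A call with a number of a shift or a turn outside -1 to 1 is refused whole. A call with a gripper value outside its range is refused whole. "hand" is the opening, from -1 (shut) to 1 (fully open), set as the call begins (left out, the last holds). The fingers move at their own pace and stop on an object; "grip_force" is the grip in N (left out, the last holds). Time passes only in rows, so rows that repeat a pose let the fingers close. It gives the time, the measured TCP pose, the force and the opening at its end, in the units of the state.
- monitor.get_obs(): the state, without advancing time (a new reading comes with each control period).
- cams.read_camera(name): name is "side" or "top" or "wrist"; returns the picture (384x512x3 uint8, red, green, blue); there is no depth.
- cams.get_calibration(name): a dict with "fx", "fy", "cx", "cy" (pixels), "extrinsics" (4x4, takes a point from world to camera coordinates). Camera axes: x right, y down, z forward; pixel columns grow to the right and rows downward; lengths in m; the calibration is good to about 2 mm. The wrist camera is an equidistant fisheye: a pixel r from the principal point sees the ray r / f radians off the axis. A picture is of the moment at which its call begins: read the wrist's pose just before it. get_calibration takes no time and is no camera call; for the wrist camera it gives the pose at the moment of the call.
- bot.hand_in(): hands the job in, once; it reports no verdict.
Trained networks look in the newest picture that a camera, given by its name, has taken for a name from the list of things; names that differ only in an ending like _2 or _b are one class to them, and where a whole thing is asked for, a point or a joint stands for the part that bears it (a point fixed in the world has none). Each returns a list of dicts, best first, with "confidence" (0 to 1); they miss things now and then, are a little off and sometimes report something else, mostly with a low value. They report only what shows in the picture. A call takes as long as a camera call. They do not tell look-alikes from the thing itself.
- finder.find_in(camera, target): "bbox" ([left, top, width, height] in pixels, round what is visible of it).
- finder.place_of(camera, target): "location" ([column, row] in pixels: a listed point, or the origin of a listed thing).
The state is a dict: "t": time; "q": joint angles; "joint_vel": joint speeds; "joint_torque": joint torques, N m; "eef_pos": TCP position; "tool_rot": TCP orientation; "contact_force": force on the tool from outside, world axes, zero at the start; "torque": the same for the moment, N m; "gripper_width": opening from 0.0 (shut) to 1.0 (fully open).
Only numpy, scipy, OpenCV 4.12 (cv2) and the standard library are available. Lean on these libraries where they do the work, as an engineer would, in place of code of your own. Each camera call takes 0.05 s, during which the arm holds its last target. There are 200 camera calls.

## Working session

There is one attempt and no reset: what is moved stays moved. The work goes in short steps, Python scripts to look and compute and a tool call to move; the robot and the scene stay as the last step left them, time stands still between calls to the robot, and variables do not carry over. Pictures are saved under pics/ and viewed, about 8 in all and at most 12, crops included, and the job is handed in when it is done.

Besides the shell and the picture viewer there is one more tool, called after ">>>" as a command line: name --argument value ..., lists and objects as JSON in quotes. jog_arm: Moves the arm, as the interface text tells. Shift numbers are shares of 20 cm and turn numbers shares of 180 degrees, none past 1 either way. Its arguments: {"type":"object","properties":{"plan":{"type":"array","items":{"type":"object","properties":{"x":{"type":"number","minimum":-1,"maximum":1},"y":{"type":"number","minimum":-1,"maximum":1},"z":{"type":"number","minimum":-1,"maximum":1},"wx":{"type":"number","minimum":-1,"maximum":1},"wy":{"type":"number","minimum":-1,"maximum":1},"wz":{"type":"number","minimum":-1,"maximum":1}}}},"hand":{"type":"number"},"grip_force":{"type":"number"}},"required":["plan"]}

```bash
mkdir -p pics; ls
cat > h.py <<'E'
import numpy as np,cv2
from station import monitor,cams,bot,finder
def ray(name,uv,c=None):
    c=c or cams.get_calibration(name); E=np.array(c["extrinsics"])
    a=(uv[0]-c["cx"])/c["fx"]; b=(uv[1]-c["cy"])/c["fy"]
    if name=="wrist":
        r=np.hypot(a,b); d=np.array([a/r*np.sin(r),b/r*np.sin(r),np.cos(r)]) if r>0 else np.array([0,0,1.])
    else: d=np.array([a,b,1.])
    R=E[:3,:3]; return -R.T@E[:3,3], R.T@d
def at_z(name,uv,z,c=None):
    o,d=ray(name,uv,c); return o+d*(z-o[2])/d[2]
def proj(name,p,c=None):
    c=c or cams.get_calibration(name); E=np.array(c["extrinsics"]); q=E[:3,:3]@p+E[:3,3]
    if name=="wrist":
        th=np.arctan2(np.hypot(q[0],q[1]),q[2]); s=th/max(np.hypot(q[0],q[1]),1e-9)
    else: s=1/q[2]
    return c["cx"]+c["fx"]*q[0]*s, c["cy"]+c["fy"]*q[1]*s
def save(name,im): cv2.imwrite("pics/"+name,cv2.cvtColor(im,cv2.COLOR_RGB2BGR))
E
python3 - <<'E'
from h import *
a=cams.read_camera("top"); 
for cam in ("top","side"):
    im=cams.read_camera(cam); save(cam+"0.png",cv2.resize(im,(800,600)))
    for n,z in (("marked_nut_mid",.112),("plain_nut_mid",.112),("tray_floor",.004),("marked_nut_mark",.13),("stand_marked",0),("tape_roll",0),("core",0),("glue_can",0),("small_carton",0),("white_carton",0)):
        for r in finder.place_of(cam,n)[:4]: print(cam,n,np.round(r["location"],1),round(r["confidence"],2),at_z(cam,r["location"],z).round(3))
o=monitor.get_obs(); print(o)
E
```

```text
pics
top marked_nut_mid [187.8 260.6] 0.7 [0.359 0.181 0.112]
top marked_nut_mid [166. 215.] 0.6 [0.485 0.239 0.112]
top marked_nut_mid [155.1 276.9] 0.54 [0.317 0.27  0.112]
top marked_nut_mid [218.8 180.1] 0.51 [0.578 0.092 0.112]
top plain_nut_mid [333.2 196.1] 0.78 [ 0.525 -0.224  0.112]
top tray_floor [263.9 219.6] 0.68 [ 0.465 -0.033  0.004]
top marked_nut_mark [191.8 265.7] 0.77 [0.347 0.167 0.13 ]
top marked_nut_mark [150.8 270.8] 0.66 [0.336 0.277 0.13 ]
top marked_nut_mark [169.8 213.7] 0.61 [0.488 0.225 0.13 ]
top marked_nut_mark [173.2 168.2] 0.58 [0.612 0.214 0.13 ]
top stand_marked [175.1 214. ] 0.86 [0.489 0.24  0.   ]
top tape_roll [197.5 133.3] 0.7 [0.739 0.167 0.   ]
top core [251.9 148.9] 0.57 [ 0.685 -0.001  0.   ]
top glue_can [396.3 172.7] 0.87 [ 0.599 -0.446  0.   ]
top small_carton [297.9 139.2] 0.57 [ 0.712 -0.146  0.   ]
top white_carton [111.4 244.7] 0.59 [0.401 0.435 0.   ]
side marked_nut_mid [263.9 177.1] 0.85 [ 0.568 -0.003  0.112]
side marked_nut_mid [184.4 168.5] 0.6 [0.353 0.06  0.112]
side marked_nut_mid [227.2 129.5] 0.58 [0.486 0.241 0.112]
side m
[... 968 characters left out ...]
  ]
{'t': 1.15, 'q': array([ 1.12888748,  0.4770196 ,  0.02238118,  1.55539102, -0.01149177,
        1.10925013, -0.08307533]), 'joint_vel': array([ 0.00018159,  0.00027672,  0.00033411,  0.00161783,  0.00064848,
       -0.00029217,  0.00079135]), 'joint_torque': array([-4.55393410e-04, -5.96340823e+01,  1.60636291e+00, -2.81548995e+01,
        1.24501865e-02,  1.68621933e-03, -1.44365612e-05]), 'eef_pos': array([ 0.22118827, -0.63776912,  0.23129819]), 'tool_rot': array([2.74488086e-05, 9.86101764e-01, 1.66142440e-01, 1.43960721e-05]), 'contact_force': array([ 0.53831658,  0.73265315, -0.642383  ]), 'torque': array([-0.01086216, -0.03601431,  0.00703831]), 'gripper_width': 1.00128434752419}
```

Run:
```python
import cv2,numpy as np
a=cv2.imread("pics/top0.png"); cv2.imwrite("pics/m.png",np.vstack([cv2.resize(a[130:480,150:700],(800,509))]))
```

```text
(no output)
```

View pics/top0.png

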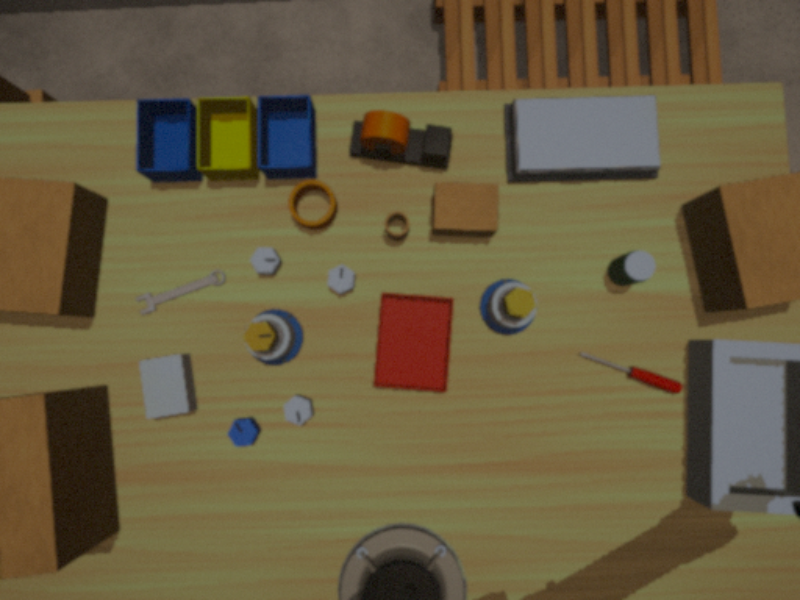

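View pics/side0.png

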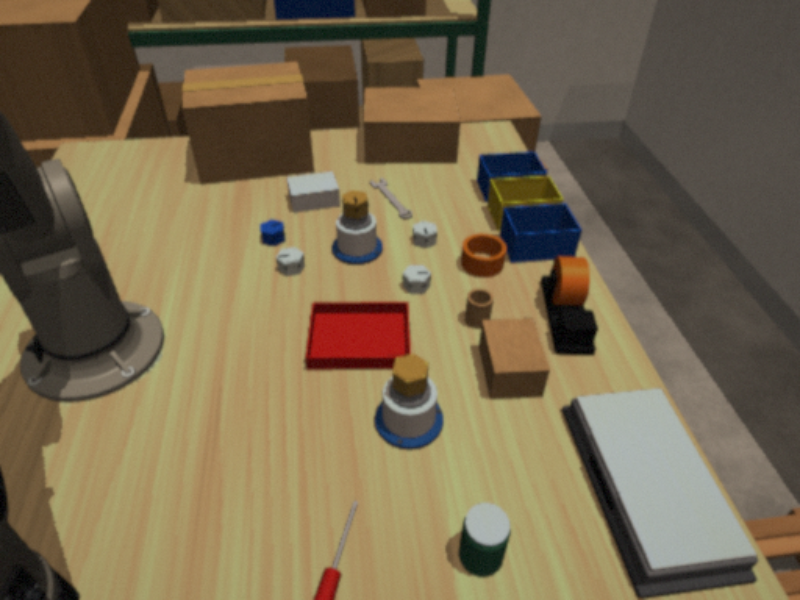

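Candidates (top image, 800×600): a brass nut with a line on a stand at (262,336), a plain brass nut on a stand at (518,302), and white or blue look-alikes lying on the bench. The marked one at about (0.486, 0.240) fits. I'll confirm it with a wrist crop from above.

>>> jog_arm --plan '[{"x": 0.95, "y": -0.71, "z": -0.25, "wz": -0.45}, {"x": 0.95, "y": -0.71, "z": -0.25, "wz": -0.45}, {"x": 0.95, "y": -0.71, "z": -0.25, "wz": -0.45}, {"x": 0.95, "y": -0.71, "z": -0.25, "wz": -0.45}, {"x": 0.95, "y": -0.71, "z": -0.25, "wz": -0.45}, {"x": 0.95, "y": -0.71, "z": -0.25, "wz": -0.45}, {"x": 0.95, "y": -0.71, "z": -0.25, "wz": -0.45}, {"x": 0.95, "y": -0.71, "z": -0.25, "wz": -0.45}, {"x": 0.95, "y": -0.71, "z": -0.25, "wz": -0.45}, {"x": 0.95, "y": -0.71, "z": -0.25, "wz": -0.45}, {"x": 0.95, "y": -0.71, "z": -0.25, "wz": -0.45}, {"x": 0.95, "y": -0.71, "z": -0.25, "wz": -0.45}]'

```text
invalid input at $.plan[0]: expected keys x, y, z, wx, wy, wz
```

```bash
cat >> h.py <<'E'
from scipy.spatial.transform import Rotation as Rn
def st():
    o=monitor.get_obs(); R=Rn.from_quat(np.roll(o["tool_rot"],-1)).as_matrix()
    return o,R,o["eef_pos"]
def yaw(R): return np.degrees(np.arctan2(R[1,0],R[0,0]))
def cmd(target,yawt=None):
    o,R,p=st(); d=R.T@(np.array(target)-p)/.2
    print("q",o["q"].round(2),"p",p.round(4),"yaw",yaw(R).round(1),"w",round(o["gripper_width"],3),"cmd",d.round(4), "tilt",R[2,2].round(5))
    if yawt is not None: print("wz",-(((yawt-yaw(R)+180)%360)-180)/180)
E
python3 -c "
from h import *
cmd((.486,.24,.28))"
```

```text
q [ 1.13  0.48  0.02  1.56 -0.01  1.11 -0.08] p [ 0.2212 -0.6378  0.2313] yaw 19.1 w 1.001 cmd [ 2.689  -3.7127 -0.2437] tilt -1.0
```

>>> jog_arm --plan '[{"x": 0.95, "y": -0.71, "z": -0.25, "wx": 0, "wy": 0, "wz": -0.45}, {"x": 0.95, "y": -0.71, "z": -0.25, "wx": 0, "wy": 0, "wz": -0.45}, {"x": 0.95, "y": -0.71, "z": -0.25, "wx": 0, "wy": 0, "wz": -0.45}, {"x": 0.95, "y": -0.71, "z": -0.25, "wx": 0, "wy": 0, "wz": -0.45}, {"x": 0.95, "y": -0.71, "z": -0.25, "wx": 0, "wy": 0, "wz": -0.45}, {"x": 0.95, "y": -0.71, "z": -0.25, "wx": 0, "wy": 0, "wz": -0.45}, {"x": 0.95, "y": -0.71, "z": -0.25, "wx": 0, "wy": 0, "wz": -0.45}, {"x": 0.95, "y": -0.71, "z": -0.25, "wx": 0, "wy": 0, "wz": -0.45}, {"x": 0.95, "y": -0.71, "z": -0.25, "wx": 0, "wy": 0, "wz": -0.45}, {"x": 0.95, "y": -0.71, "z": -0.25, "wx": 0, "wy": 0, "wz": -0.45}, {"x": 0.95, "y": -0.71, "z": -0.25, "wx": 0, "wy": 0, "wz": -0.45}, {"x": 0.95, "y": -0.71, "z": -0.25, "wx": 0, "wy": 0, "wz": -0.45}]'

```text
t: 2.15
eef_pos: [0.3541, -0.4414, 0.2814]
tool_rot: [0.0, 0.64, 0.769, -0.0]
contact_force: [-1.2, 0.8, 0.0]
gripper_width: 1.003
```

```bash
python3 -c "
from h import *
cmd((.45,-.1,.28));cmd((.486,.24,.28))"
```

```text
q [ 1.04  0.27 -0.31  1.74  0.09  1.14  0.89] p [ 0.3541 -0.4414  0.2814] yaw 100.5 w 1.003 cmd [1.5913 0.7823 0.0068] tilt -1.0
q [ 1.04  0.27 -0.31  1.74  0.09  1.14  0.89] p [ 0.3541 -0.4414  0.2814] yaw 100.5 w 1.003 cmd [3.2301 1.2686 0.0065] tilt -1.0
```

>>> jog_arm --plan '[{"x": 1, "y": 0.49, "z": 0, "wx": 0, "wy": 0, "wz": -0.3}, {"x": 1, "y": 0.49, "z": 0, "wx": 0, "wy": 0, "wz": -0.3}, {"x": 1, "y": 0.49, "z": 0, "wx": 0, "wy": 0, "wz": -0.3}, {"x": 1, "y": 0.49, "z": 0, "wx": 0, "wy": 0, "wz": -0.3}, {"x": 1, "y": 0.49, "z": 0, "wx": 0, "wy": 0, "wz": -0.3}, {"x": 1, "y": 0.49, "z": 0, "wx": 0, "wy": 0, "wz": -0.3}, {"x": 1, "y": 0.49, "z": 0, "wx": 0, "wy": 0, "wz": -0.3}, {"x": 1, "y": 0.49, "z": 0, "wx": 0, "wy": 0, "wz": -0.3}, {"x": 1, "y": 0.49, "z": 0, "wx": 0, "wy": 0, "wz": -0.3}]'

```text
t: 2.9
eef_pos: [0.4142, -0.2265, 0.2816]
tool_rot: [0.0, 0.219, 0.976, -0.0]
contact_force: [-0.4, 0.4, -0.4]
gripper_width: 1.0
```

```bash
python3 -c "
from h import *
cmd((.486,.04,.28));cmd((.486,.24,.28))"
```

```text
q [ 0.89  0.13 -0.57  1.93  0.08  1.1   1.42] p [ 0.4142 -0.2265  0.2816] yaw 154.7 w 1.0 cmd [0.2451 1.3583 0.0074] tilt -1.0
q [ 0.89  0.13 -0.57  1.93  0.08  1.1   1.42] p [ 0.4142 -0.2265  0.2816] yaw 154.7 w 1.0 cmd [0.6726 2.2623 0.0067] tilt -1.0
```

>>> jog_arm --plan '[{"x": 0.34, "y": 1, "z": 0, "wx": 0, "wy": 0, "wz": 0}, {"x": 0.34, "y": 1, "z": 0, "wx": 0, "wy": 0, "wz": 0}, {"x": 0.34, "y": 1, "z": 0, "wx": 0, "wy": 0, "wz": 0}, {"x": 0.34, "y": 1, "z": 0, "wx": 0, "wy": 0, "wz": 0}, {"x": 0.34, "y": 1, "z": 0, "wx": 0, "wy": 0, "wz": 0}, {"x": 0.34, "y": 1, "z": 0, "wx": 0, "wy": 0, "wz": 0}, {"x": 0.34, "y": 1, "z": 0, "wx": 0, "wy": 0, "wz": 0}, {"x": 0.34, "y": 1, "z": 0, "wx": 0, "wy": 0, "wz": 0}]'

```text
t: 3.57
eef_pos: [0.4382, -0.0173, 0.2815]
tool_rot: [0.0, 0.22, 0.976, -0.0]
contact_force: [-0.5, -0.0, -1.2]
gripper_width: 0.999
```

```bash
python3 -c "
from h import *
cmd((.486,.2,.28))
im=cams.read_camera('wrist'); save('w1.png',cv2.resize(im,(800,600)))
c=cams.get_calibration('wrist'); print(c)
for n,z in (('marked_nut_mid',.112),('marked_nut_mark',.129)):
  for r in finder.place_of('wrist',n)[:3]: print(n,r['location'],r['confidence'],at_z('wrist',r['location'],z))
"
```

```text
q [ 0.63  0.09 -0.76  1.99  0.07  1.09  0.97] p [ 0.4382 -0.0173  0.2815] yaw 154.6 w 0.999 cmd [0.2502 1.0839 0.0063] tilt -1.0
{'fx': 297.3186396354542, 'fy': 297.3186396354542, 'cx': 256.21955623186113, 'cy': 194.15156180340108, 'extrinsics': array([[ 4.29948035e-01,  9.02853524e-01, -4.48756975e-04,
        -1.71161046e-01],
       [ 8.71199292e-01, -4.14743405e-01,  2.62677943e-01,
        -4.35376919e-01],
       [ 2.36973588e-01, -1.13328822e-01, -9.64883463e-01,
         3.20963188e-01],
       [ 0.00000000e+00,  0.00000000e+00,  0.00000000e+00,
         1.00000000e+00]])}
marked_nut_mid [457.6, 123.4] 0.92 [0.47852794 0.23490037 0.112     ]
marked_nut_mid [370.0, 221.5] 0.86 [0.54122753 0.08000067 0.112     ]
marked_nut_mid [449.0, 202.4] 0.82 [0.56965802 0.1917264  0.112     ]
marked_nut_mark [459.0, 137.1] 0.91 [0.48891134 0.21916425 0.129     ]
marked_nut_mark [446.2, 211.1] 0.9 [0.56822014 0.17513027 0.129     ]
marked_nut_mark [357.6, 29.8] 0.75 [0.33670421 0.14388901 0.129     ]
```

View pics/w1.png

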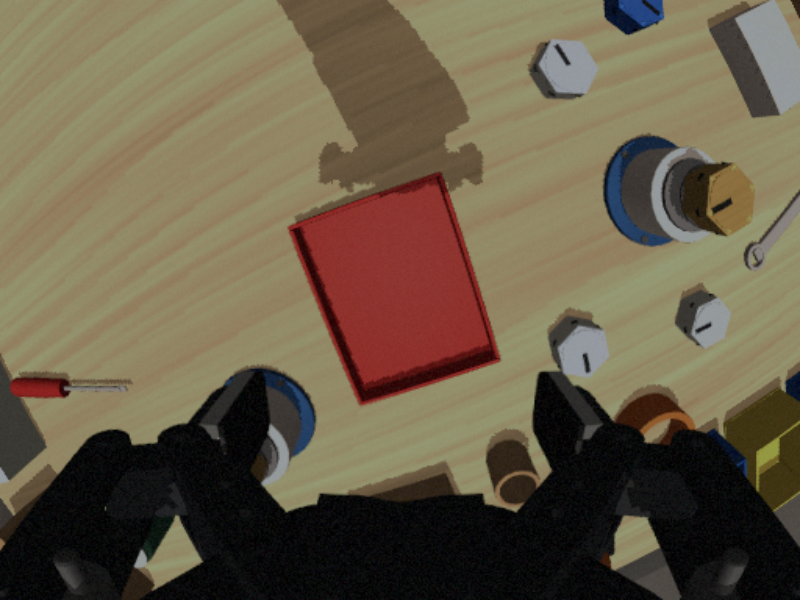

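>>> jog_arm --plan '[{"x": 0.17, "y": 0.95, "z": 0, "wx": 0, "wy": 0, "wz": -0.3}, {"x": 0.17, "y": 0.95, "z": 0, "wx": 0, "wy": 0, "wz": -0.3}, {"x": 0.17, "y": 0.95, "z": 0, "wx": 0, "wy": 0, "wz": -0.3}, {"x": 0.17, "y": 0.95, "z": 0, "wx": 0, "wy": 0, "wz": -0.3}, {"x": 0.17, "y": 0.95, "z": 0, "wx": 0, "wy": 0, "wz": -0.3}, {"x": 0.17, "y": 0.95, "z": 0, "wx": 0, "wy": 0, "wz": -0.3}, {"x": 0.17, "y": 0.95, "z": 0, "wx": 0, "wy": 0, "wz": -0.3}, {"x": 0.17, "y": 0.95, "z": 0, "wx": 0, "wy": 0, "wz": -0.3}]'

```text
t: 4.38
eef_pos: [0.4898, 0.1668, 0.2806]
tool_rot: [-0.001, -0.248, 0.969, -0.0]
contact_force: [-0.9, -0.2, -0.7]
gripper_width: 0.997
```

```bash
python3 -c "
from h import *
cmd((.527,.32,.25),243)"
```

```text
q [ 0.38  0.31 -1.    1.82  0.29  1.17  1.36] p [0.4898 0.1668 0.2806] yaw -151.3 w 0.997 cmd [-0.5315  0.5825  0.1522] tilt -1.0
wz -0.19043741024653715
```

>>> jog_arm --plan '[{"x": -0.53, "y": 0.58, "z": 0.15, "wx": 0, "wy": 0, "wz": -0.19}, {"x": -0.53, "y": 0.58, "z": 0.15, "wx": 0, "wy": 0, "wz": -0.19}, {"x": -0.53, "y": 0.58, "z": 0.15, "wx": 0, "wy": 0, "wz": -0.19}, {"x": -0.53, "y": 0.58, "z": 0.15, "wx": 0, "wy": 0, "wz": -0.19}, {"x": -0.53, "y": 0.58, "z": 0.15, "wx": 0, "wy": 0, "wz": -0.19}, {"x": -0.53, "y": 0.58, "z": 0.15, "wx": 0, "wy": 0, "wz": -0.19}, {"x": -0.53, "y": 0.58, "z": 0.15, "wx": 0, "wy": 0, "wz": -0.19}, {"x": -0.53, "y": 0.58, "z": 0.15, "wx": 0, "wy": 0, "wz": -0.19}]'

```text
t: 5.05
eef_pos: [0.5279, 0.3173, 0.2502]
tool_rot: [-0.001, -0.519, 0.855, -0.001]
contact_force: [-0.4, 1.2, 0.2]
gripper_width: 1.001
```

```bash
python3 -c "
from h import *
cmd((.486,.24,.25),243)
im=cams.read_camera('wrist')
for n,z in (('marked_nut_mid',.112),('marked_nut_mark',.129),('marked_nut',.095),('stand_marked',0)):
  for r in finder.place_of('wrist',n)[:2]: print(n,np.round(r['location'],1),r['confidence'],at_z('wrist',r['location'],z).round(4))
u,v=map(int,proj('wrist',np.array([.486,.24,.129]))); print(u,v)
u=min(max(u,75),437);v=min(max(v,56),328)
cr=im[v-56:v+56,u-75:u+75]; save('w2.png',cv2.resize(cr,(750,560),interpolation=cv2.INTER_CUBIC)); save('w2full.png',im); print('crop origin',u-75,v-56,'x5')
"
```

```text
q [ 0.09  0.57 -1.05  1.63  0.52  1.25  1.6 ] p [0.5279 0.3173 0.2502] yaw -117.4 w 1.001 cmd [0.4395 0.0078 0.0021] tilt -1.0
wz -0.002413246787712827
marked_nut_mid [258.   86.3] 0.91 [0.4818 0.2346 0.112 ]
marked_nut_mid [333.4  19.8] 0.87 [0.385  0.2057 0.112 ]
marked_nut_mark [119.   55.1] 0.89 [0.5816 0.1425 0.129 ]
marked_nut_mark [249.   68.2] 0.8 [0.4821 0.2181 0.129 ]
marked_nut [257.5  89.9] 0.93 [0.483  0.2367 0.095 ]
marked_nut [168.  158.3] 0.93 [0.597  0.2545 0.095 ]
256 91
crop origin 181 35 x5
```

View pics/w2.png

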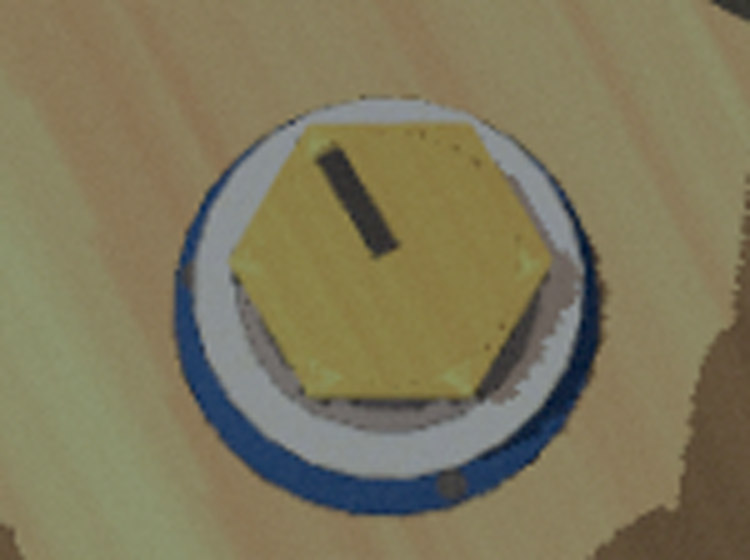

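Confirmed: at about (257,86) in the wrist picture, brass, on a stand, with the engraved line toward its upper-left corner. In the 5× crop the corners are at (309,124), (473,124), (552,262), (475,397), (309,397) and (230,260).

```bash
python3 -c "
from h import *
from scipy.optimize import least_squares
K=np.array([(309,124),(473,124),(552,262),(475,397),(309,397),(230,260)])/5.+np.array([181,35])-.4
c=cams.get_calibration('wrist')
f=lambda z:np.array([at_z('wrist',k,z,c) for k in K])
for z in (.12,.124,.129,.133):
  P=f(z); m=P.mean(0); r=np.hypot(*(P-m)[:,:2].T)
  a=np.degrees(np.arctan2(P[:,1]-m[1],P[:,0]-m[0])); print(z,m.round(4),'R',r.round(4),r.mean().round(4),'ang',a.round(1))
M=[at_z('wrist',np.array(k)/5+np.array([181,35])-.4,.129,c) for k in ((384,250),(328,155))]
print('line dir',np.degrees(np.arctan2(*(M[1]-M[0])[[1,0]])))
# side/top triangulate mid
A=[];b=[]
for cam,uv in (('top',(166,215)),('side',(227.2,129.5)),('wrist',(258,86.3))):
  o,d=ray(cam,uv); d/=np.linalg.norm(d); Q=np.eye(3)-np.outer(d,d); A.append(Q); b.append(Q@o)
print('tri mid',np.linalg.lstsq(np.vstack(A),np.hstack(b),rcond=None)[0])
"
```

```text
0.12 [0.4813 0.2366 0.12  ] R [0.0295 0.0295 0.0292 0.0296 0.0296 0.0293] 0.0294 ang [ -86.8 -147.3  152.5   93.7   32.3  -27.4]
0.124 [0.4815 0.2369 0.124 ] R [0.0291 0.0291 0.0288 0.0292 0.0291 0.0289] 0.029 ang [ -86.8 -147.3  152.5   93.7   32.3  -27.4]
0.129 [0.4818 0.2373 0.129 ] R [0.0285 0.0285 0.0282 0.0287 0.0286 0.0283] 0.0285 ang [ -86.8 -147.3  152.5   93.7   32.3  -27.4]
0.133 [0.482  0.2376 0.133 ] R [0.0281 0.0281 0.0278 0.0282 0.0281 0.0279] 0.028 ang [ -86.8 -147.3  152.5   93.7   32.3  -27.4]
line dir -87.61941829351409
tri mid [0.48418767 0.23684751 0.11596606]
```

>>> jog_arm --plan '[{"x": 0.455, "y": 0.0165, "z": 0.2, "wx": 0, "wy": 0, "wz": -0.168}, {"x": 0.455, "y": 0.0165, "z": 0.2, "wx": 0, "wy": 0, "wz": -0.168}, {"x": 0.455, "y": 0.0165, "z": 0.2, "wx": 0, "wy": 0, "wz": -0.168}, {"x": 0.455, "y": 0.0165, "z": 0.4, "wx": 0, "wy": 0, "wz": -0.168}, {"x": 0.455, "y": 0.0165, "z": 0.4, "wx": 0, "wy": 0, "wz": -0.168}, {"x": 0.455, "y": 0.0165, "z": 0.4, "wx": 0, "wy": 0, "wz": -0.168}, {"x": 0.455, "y": 0.0165, "z": 0.4, "wx": 0, "wy": 0, "wz": -0.168}, {"x": 0.455, "y": 0.0165, "z": 0.4, "wx": 0, "wy": 0, "wz": -0.168}, {"x": 0.455, "y": 0.0165, "z": 0.4, "wx": 0, "wy": 0, "wz": -0.168}]'

```text
t: 6.05
eef_pos: [0.4836, 0.2403, 0.1727]
tool_rot: [-0.001, 0.725, -0.689, 0.001]
contact_force: [-0.2, -0.4, -0.9]
gripper_width: 1.0
```

```bash
python3 -c "
from h import *
cmd((.483,.238,.099),272.8); print(st()[0]['torque'],st()[0]['contact_force'])
im=cams.read_camera('wrist'); save('w3.png',cv2.resize(im,(800,600)))
for n,z in (('marked_nut_mid',.114),('marked_nut_mark',.131)):
  for r in finder.place_of('wrist',n)[:2]: print(n,np.round(r['location'],1),r['confidence'],at_z('wrist',r['location'],z).round(4))
print(proj('wrist',np.array([.483,.238,.131])))"
```

```text
q [ 0.3   0.6  -1.18  1.89  0.63  1.09  2.07] p [0.4836 0.2403 0.1727] yaw -87.0 w 1.0 cmd [0.0111 0.0043 0.3687] tilt -1.0
wz 0.000921293990080585
[ 0.00802322 -0.01021891  0.00343761] [-0.15374087 -0.35978655 -0.86458921]
marked_nut_mid [255.6 203. ] 0.86 [0.4826 0.2344 0.114 ]
marked_nut_mid [406.8 234.8] 0.73 [0.3599 0.2553 0.114 ]
marked_nut_mark [392.1 246.3] 0.88 [0.381  0.2573 0.131 ]
marked_nut_mark [413.  142.7] 0.86 [0.3783 0.1812 0.131 ]
(np.float64(254.42685297544023), np.float64(216.2249169840723))
```

View pics/w3.png

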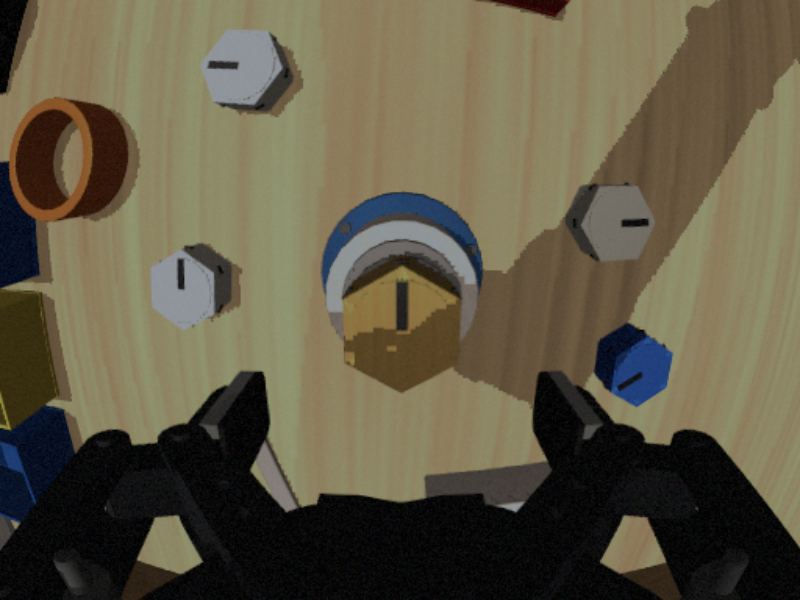

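```bash
python3 -c "
from h import *
K=np.array([(402,265),(460,296),(460,359),(402,391),(344,361),(343,296)])*.64-.2
for z in (.122,.126,.13,.133):
  P=np.array([at_z('wrist',k,z) for k in K]); m=P.mean(0); r=np.hypot(*(P-m)[:,:2].T); print(z,m.round(4),r.round(4),r.mean().round(4),np.degrees(np.arctan2(P[:,1]-m[1],P[:,0]-m[0])).round(1))
c=cams.get_calibration('wrist');E=c['extrinsics'];print(-E[:3,:3].T@E[:3,3])
"
```

```text
0.122 [0.4814 0.2371 0.122 ] [0.0286 0.0292 0.0296 0.0298 0.03   0.0295] 0.0294 [ -87.1 -145.8  154.8   93.2   33.1  -27.8]
0.126 [0.4815 0.2358 0.126 ] [0.028  0.0286 0.029  0.0292 0.0294 0.0288] 0.0288 [ -87.1 -145.8  154.8   93.2   33.1  -27.8]
0.13 [0.4815 0.2344 0.13  ] [0.0274 0.028  0.0284 0.0285 0.0287 0.0282] 0.0282 [ -87.1 -145.8  154.8   93.2   33.1  -27.8]
0.133 [0.4816 0.2334 0.133 ] [0.0269 0.0275 0.0279 0.0281 0.0283 0.0278] 0.0278 [ -87.1 -145.8  154.8   93.2   33.1  -27.8]
[0.48494737 0.17334628 0.31460161]
```

>>> jog_arm --plan '[{"x": 0.017, "y": 0.007, "z": 0.1, "wx": 0, "wy": 0, "wz": 0.001}, {"x": 0.017, "y": 0.007, "z": 0.2, "wx": 0, "wy": 0, "wz": 0.001}, {"x": 0.017, "y": 0.007, "z": 0.28, "wx": 0, "wy": 0, "wz": 0.001}, {"x": 0.017, "y": 0.007, "z": 0.34, "wx": 0, "wy": 0, "wz": 0.001}, {"x": 0.017, "y": 0.007, "z": 0.378, "wx": 0, "wy": 0, "wz": 0.001}, {"x": 0.017, "y": 0.007, "z": 0.378, "wx": 0, "wy": 0, "wz": 0.001}, {"x": 0.017, "y": 0.007, "z": 0.378, "wx": 0, "wy": 0, "wz": 0.001}]'

```text
t: 6.78
eef_pos: [0.482, 0.2364, 0.0964]
tool_rot: [-0.0, 0.724, -0.689, 0.001]
contact_force: [0.9, -0.3, 0.1]
gripper_width: 1.001
```

```bash
python3 -c "
from h import *
cmd((.4825,.2368,.097),272.8); print(st()[0]['torque'],st()[0]['contact_force'])
im=cams.read_camera('wrist'); save('w4.png',cv2.resize(im[160:360,110:400],(797,550)))
"
```

```text
q [ 0.24  0.68 -1.08  1.95  0.74  0.97  1.98] p [0.482  0.2364 0.0964] yaw -87.2 w 1.001 cmd [-0.0019 -0.0024 -0.0031] tilt -1.0
wz 0.00022362526094133904
[ 0.03879246 -0.03520403 -0.02780624] [ 0.85915966 -0.29532936  0.12809279]
```

View pics/w4.png

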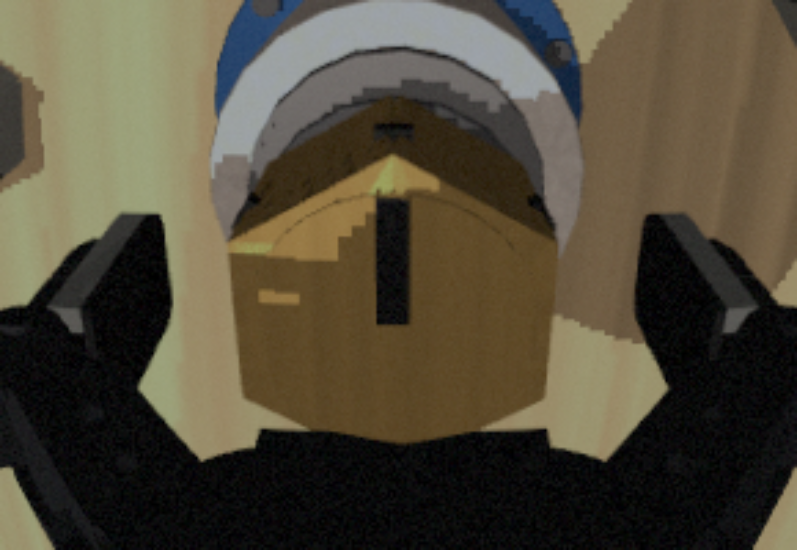

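>>> jog_arm --plan '[{"x": 0, "y": 0, "z": 0, "wx": 0, "wy": 0, "wz": 0}, {"x": 0, "y": 0, "z": 0, "wx": 0, "wy": 0, "wz": 0}, {"x": 0, "y": 0, "z": 0, "wx": 0, "wy": 0, "wz": 0}, {"x": 0, "y": 0, "z": 0, "wx": 0, "wy": 0, "wz": 0}, {"x": 0, "y": 0, "z": 0, "wx": 0, "wy": 0, "wz": 0}, {"x": 0, "y": 0, "z": 0, "wx": 0, "wy": 0, "wz": 0}, {"x": 0, "y": 0, "z": 0, "wx": 0, "wy": 0, "wz": 0}, {"x": 0, "y": 0, "z": 0, "wx": 0, "wy": 0, "wz": 0}]' --hand -1 --grip_force 45

```text
t: 7.5
eef_pos: [0.4828, 0.2368, 0.0972]
tool_rot: [-0.001, 0.724, -0.689, 0.001]
contact_force: [2.6, 0.1, 3.1]
gripper_width: 0.564
```

```bash
cat >> h.py <<'E'
def s():
    o,R,p=st(); f=o["contact_force"]; t=o["torque"]
    print("t",round(o["t"],2),"p",(p*1000).round(1),"yaw",yaw(R).round(1),"w",round(o["gripper_width"],3),"F",f.round(1),"Ftool",(R.T@f).round(1),"T",t.round(3),"q",o["q"].round(2),"tilt",np.degrees(R[:2,2]).round(2))
E
python3 -c "
from h import *
s()
im=cams.read_camera('wrist'); s(); save('w5.png',cv2.resize(im[160:360,110:400],(797,550)))"
```

```text
t 7.5 p [482.8 236.8  97.2] yaw -87.2 w 0.564 F [2.6 0.1 3.1] Ftool [ 0.  -2.6 -3. ] T [ 0.014 -0.309  0.011] q [ 0.24  0.68 -1.08  1.95  0.74  0.97  1.98] tilt [0.16 0.02]
t 7.55 p [482.8 236.8  97.1] yaw -87.2 w 0.565 F [ 1.8 -0.9  3.2] Ftool [ 0.9 -1.7 -3.2] T [ 0.047 -0.342 -0.01 ] q [ 0.24  0.68 -1.08  1.95  0.74  0.97  1.98] tilt [0.16 0.02]
```

View pics/w5.png

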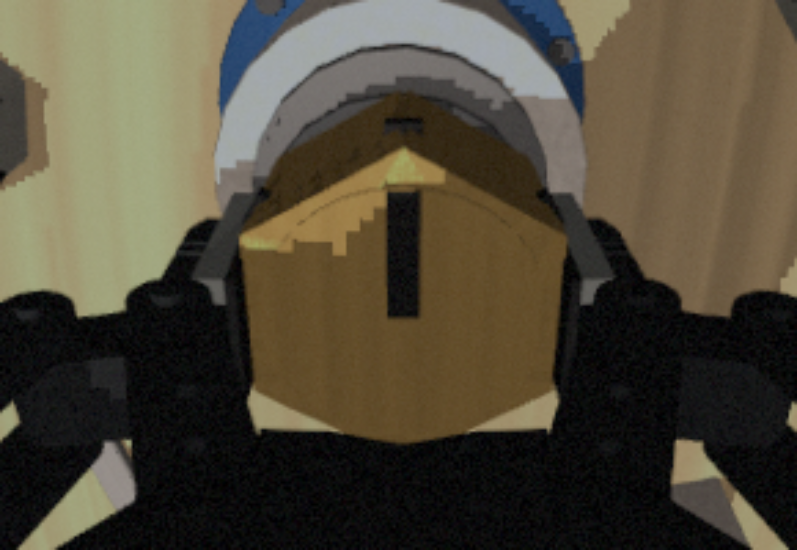

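```bash
python3 -c "
from h import *
o,R,p=st(); c=cams.get_calibration('wrist')
def px(t): u=proj('wrist',p+R@np.array(t)/1000,c); return ((np.array(u)-[110,160])*2.75).round(0)
for h in (-2,-6,-15,-25,-31,-34): print(h,'front',px((11,24.5,h)),px((11,-24.5,h)),'back',px((-11,24.5,h)),px((-11,-24.5,h)))
for h in (-27,-29,-31,-33,-35): print(h,[px((28.3*np.cos(a),28.3*np.sin(a),h)).tolist() for a in np.radians([0,60,120,180,240,300])])
"
```

```text
-2 front [526. 183.] [263. 182.] back [520. 287.] [270. 286.]
-6 front [529. 191.] [259. 190.] back [522. 297.] [267. 296.]
-15 front [537. 210.] [251. 210.] back [529. 321.] [259. 320.]
-25 front [546. 235.] [240. 234.] back [537. 350.] [250. 349.]
-31 front [552. 251.] [233. 251.] back [542. 370.] [244. 369.]
-34 front [556. 260.] [229. 259.] back [545. 380.] [241. 379.]
-27 [[392.0, 137.0], [549.0, 222.0], [537.0, 372.0], [394.0, 438.0], [250.0, 371.0], [236.0, 222.0]]
-29 [[392.0, 141.0], [552.0, 227.0], [539.0, 378.0], [393.0, 445.0], [248.0, 377.0], [234.0, 227.0]]
-31 [[392.0, 145.0], [554.0, 233.0], [540.0, 385.0], [393.0, 452.0], [246.0, 384.0], [231.0, 232.0]]
-33 [[392.0, 150.0], [556.0, 239.0], [542.0, 392.0], [393.0, 459.0], [244.0, 391.0], [229.0, 238.0]]
-35 [[391.0, 155.0], [558.0, 244.0], [544.0, 399.0], [393.0, 467.0], [242.0, 398.0], [226.0, 244.0]]
```

Gripped on the flats at 48 mm opening, with the nut between the pads and its line pointing along tool +x. Now a first small turn, following by force.

>>> jog_arm --plan '[{"x": 0, "y": 0, "z": 0, "wx": 0, "wy": 0, "wz": 0.03}, {"x": 0, "y": 0, "z": 0, "wx": 0, "wy": 0, "wz": 0.06}, {"x": 0, "y": 0, "z": 0, "wx": 0, "wy": 0, "wz": 0.09}, {"x": 0, "y": 0, "z": 0, "wx": 0, "wy": 0, "wz": 0.11}, {"x": 0, "y": 0, "z": 0, "wx": 0, "wy": 0, "wz": 0.11}, {"x": 0, "y": 0, "z": 0, "wx": 0, "wy": 0, "wz": 0.11}]'

```text
t: 8.05
eef_pos: [0.4827, 0.2369, 0.0973]
tool_rot: [0.001, -0.596, 0.803, -0.001]
contact_force: [0.7, -0.8, 5.2]
gripper_width: 0.569
```

```bash
python3 -c "
from h import *
s()"
```

```text
t 8.05 p [482.7 236.9  97.3] yaw -106.9 w 0.569 F [ 0.7 -0.8  5.2] Ftool [ 0.6 -0.9 -5.2] T [-0.074  0.079 -0.088] q [ 0.19  0.64 -1.01  1.95  0.69  0.93  1.68] tilt [0.16 0.01]
```

>>> jog_arm --plan '[{"x": 0, "y": 0, "z": 0, "wx": 0, "wy": 0, "wz": 0.03}, {"x": 0, "y": 0, "z": 0, "wx": 0, "wy": 0, "wz": 0.06}, {"x": 0, "y": 0, "z": 0, "wx": 0, "wy": 0, "wz": 0.09}, {"x": 0, "y": 0, "z": -0.002, "wx": 0, "wy": 0, "wz": 0.11}, {"x": 0, "y": 0, "z": -0.002, "wx": 0, "wy": 0, "wz": 0.11}, {"x": 0, "y": 0, "z": -0.002, "wx": 0, "wy": 0, "wz": 0.11}]'

```text
t: 8.55
eef_pos: [0.4836, 0.2369, 0.0984]
tool_rot: [0.002, -0.45, 0.893, -0.001]
contact_force: [0.5, -2.7, 9.4]
gripper_width: 0.565
```

```bash
cat >> h.py <<'E'
def avg(n=4):
    L=[]
    for i in range(n):
        o=monitor.get_obs(); L.append(np.r_[o["contact_force"],o["torque"]]); cams.read_camera("wrist")
    o=monitor.get_obs(); L.append(np.r_[o["contact_force"],o["torque"]])
    L=np.array(L); print("Tz",L[:,5].round(3),"mean F,T",L.mean(0).round(3))
E
python3 -c "
from h import *
s();avg()"
```

```text
t 8.55 p [483.6 236.9  98.4] yaw -126.6 w 0.565 F [ 0.5 -2.7  9.4] Ftool [ 1.8 -2.  -9.4] T [-0.495 -0.101  0.005] q [ 0.14  0.61 -0.94  1.95  0.63  0.9   1.38] tilt [ 0.25 -0.02]
Tz [ 0.005 -0.045 -0.02  -0.04  -0.046] mean F,T [ 0.622 -1.925 10.167 -0.48  -0.027 -0.029]
```

>>> jog_arm --plan '[{"x": 0, "y": 0, "z": -0.002, "wx": 0, "wy": 0, "wz": 0.03}, {"x": 0, "y": 0, "z": -0.004, "wx": 0, "wy": 0, "wz": 0.06}, {"x": 0, "y": 0, "z": -0.006, "wx": 0, "wy": 0, "wz": 0.09}, {"x": 0, "y": 0, "z": -0.008, "wx": 0, "wy": 0, "wz": 0.11}, {"x": 0, "y": 0, "z": -0.008, "wx": 0, "wy": 0, "wz": 0.11}, {"x": 0, "y": 0, "z": -0.008, "wx": 0, "wy": 0, "wz": 0.11}]'

```text
t: 9.25
eef_pos: [0.4833, 0.2366, 0.0997]
tool_rot: [0.002, -0.291, 0.957, -0.001]
contact_force: [1.5, -0.7, 1.4]
gripper_width: 0.568
```

```bash
python3 -c "
from h import *
s();avg(2)"
```

```text
t 9.25 p [483.3 236.6  99.7] yaw -146.2 w 0.568 F [ 1.5 -0.7  1.4] Ftool [-0.9 -1.4 -1.4] T [-0.181  0.069  0.014] q [ 0.09  0.57 -0.86  1.96  0.57  0.87  1.09] tilt [ 0.21 -0.05]
Tz [ 0.014 -0.04  -0.01 ] mean F,T [ 0.519 -0.854  1.6   -0.221  0.083 -0.012]
```

>>> jog_arm --plan '[{"x": 0, "y": 0, "z": -0.001, "wx": 0, "wy": 0, "wz": 0.03}, {"x": 0, "y": 0, "z": -0.002, "wx": 0, "wy": 0, "wz": 0.055}, {"x": 0, "y": 0, "z": -0.002, "wx": 0, "wy": 0, "wz": 0.055}, {"x": 0, "y": 0, "z": -0.002, "wx": 0, "wy": 0, "wz": 0.055}]'

```text
t: 9.68
eef_pos: [0.4833, 0.2366, 0.1001]
tool_rot: [0.002, -0.209, 0.978, -0.001]
contact_force: [0.5, -1.6, 3.0]
gripper_width: 0.567
```

```bash
python3 -c "
from h import *
s();avg(2)"
```

```text
t 9.68 p [483.3 236.6 100.1] yaw -155.9 w 0.567 F [ 0.5 -1.6  3. ] Ftool [ 0.2 -1.7 -3. ] T [-0.161  0.017 -0.036] q [ 0.07  0.56 -0.82  1.96  0.54  0.86  0.95] tilt [ 0.2  -0.03]
Tz [-0.036 -0.015  0.004] mean F,T [ 7.690e-01 -8.410e-01  3.248e+00 -1.370e-01  3.000e-03 -1.600e-02]
```

>>> jog_arm --plan '[{"x": 0, "y": 0, "z": -0.002, "wx": 0, "wy": 0, "wz": 0.03}, {"x": 0, "y": 0, "z": -0.002, "wx": 0, "wy": 0, "wz": 0.045}, {"x": 0, "y": 0, "z": -0.002, "wx": 0, "wy": 0, "wz": 0.045}, {"x": 0, "y": 0, "z": -0.002, "wx": 0, "wy": 0, "wz": 0.045}]'

```text
t: 10.12
eef_pos: [0.4833, 0.2366, 0.1005]
tool_rot: [0.002, -0.14, 0.99, -0.001]
contact_force: [0.4, -1.0, 3.9]
gripper_width: 0.566
```

```bash
python3 -c "
from h import *
s();avg(2)"
```

```text
t 10.12 p [483.3 236.6 100.5] yaw -163.9 w 0.566 F [ 0.4 -1.   3.9] Ftool [-0.1 -1.1 -3.9] T [-0.255  0.    -0.035] q [ 0.05  0.54 -0.79  1.96  0.52  0.85  0.83] tilt [ 0.19 -0.04]
Tz [-0.035 -0.01  -0.024] mean F,T [ 0.316 -0.915  3.607 -0.211  0.04  -0.023]
```

>>> jog_arm --plan '[{"x": 0, "y": 0, "z": -0.002, "wx": 0, "wy": 0, "wz": 0.03}, {"x": 0, "y": 0, "z": -0.002, "wx": 0, "wy": 0, "wz": 0.045}, {"x": 0, "y": 0, "z": -0.002, "wx": 0, "wy": 0, "wz": 0.045}, {"x": 0, "y": 0, "z": -0.002, "wx": 0, "wy": 0, "wz": 0.045}]'

```text
t: 10.55
eef_pos: [0.4833, 0.2366, 0.1008]
tool_rot: [0.002, -0.071, 0.997, -0.0]
contact_force: [0.3, -1.2, 2.4]
gripper_width: 0.57
```

```bash
python3 -c "
from h import *
s();avg(2)"
```

```text
t 10.55 p [483.3 236.6 100.8] yaw -171.9 w 0.57 F [ 0.3 -1.2  2.4] Ftool [-0.2 -1.3 -2.4] T [-0.157 -0.023  0.013] q [ 0.02  0.53 -0.76  1.96  0.49  0.84  0.71] tilt [ 0.19 -0.03]
Tz [0.013 0.077 0.047] mean F,T [ 0.853 -0.877  2.637 -0.168 -0.006  0.046]
```

Torque may have started to rise, so I'll use smaller steps.

>>> jog_arm --plan '[{"x": 0, "y": 0, "z": -0.001, "wx": 0, "wy": 0, "wz": 0.022}, {"x": 0, "y": 0, "z": -0.001, "wx": 0, "wy": 0, "wz": 0.022}, {"x": 0, "y": 0, "z": -0.001, "wx": 0, "wy": 0, "wz": 0.022}]'

```text
t: 10.9
eef_pos: [0.4833, 0.2367, 0.101]
tool_rot: [0.002, -0.037, 0.999, -0.0]
contact_force: [1.0, -1.0, 3.0]
gripper_width: 0.566
```

```bash
python3 -c "
from h import *
s();avg(3)"
```

```text
t 10.9 p [483.3 236.7 101. ] yaw -175.7 w 0.566 F [ 1. -1.  3.] Ftool [-1.  -1.1 -3. ] T [-0.173  0.004  0.144] q [ 0.01  0.53 -0.75  1.96  0.48  0.84  0.65] tilt [ 0.19 -0.02]
Tz [0.144 0.109 0.085 0.152] mean F,T [ 0.706 -0.912  2.828 -0.179 -0.013  0.123]
```

>>> jog_arm --plan '[{"x": 0, "y": 0, "z": -0.001, "wx": 0, "wy": 0, "wz": 0.017}, {"x": 0, "y": 0, "z": -0.001, "wx": 0, "wy": 0, "wz": 0.017}, {"x": 0, "y": 0, "z": -0.001, "wx": 0, "wy": 0, "wz": 0.017}]'

```text
t: 11.3
eef_pos: [0.4833, 0.2365, 0.1011]
tool_rot: [0.002, -0.011, 1.0, -0.0]
contact_force: [2.0, -0.2, 1.2]
gripper_width: 0.565
```

```bash
python3 -c "
from h import *
s();avg(4)"
```

```text
t 11.3 p [483.3 236.5 101.1] yaw -178.7 w 0.565 F [ 2.  -0.2  1.2] Ftool [-2.  -0.2 -1.2] T [-0.129 -0.101  0.17 ] q [ 0.    0.52 -0.73  1.96  0.47  0.83  0.6 ] tilt [ 0.18 -0.03]
Tz [0.17  0.084 0.15  0.155 0.202] mean F,T [ 1.191 -0.795  1.367 -0.167 -0.129  0.152]
```

>>> jog_arm --plan '[{"x": 0, "y": 0, "z": 0, "wx": 0, "wy": 0, "wz": 0.017}, {"x": 0, "y": 0, "z": 0, "wx": 0, "wy": 0, "wz": 0.017}, {"x": 0, "y": 0, "z": 0, "wx": 0, "wy": 0, "wz": 0.017}]'

```text
t: 11.75
eef_pos: [0.4833, 0.2366, 0.1012]
tool_rot: [0.002, 0.015, 1.0, -0.0]
contact_force: [0.6, -0.7, 1.3]
gripper_width: 0.564
```

```bash
python3 -c "
from h import *
s();avg(5)"
```

```text
t 11.75 p [483.3 236.6 101.2] yaw 178.2 w 0.564 F [ 0.6 -0.7  1.3] Ftool [-0.6 -0.7 -1.3] T [-0.186 -0.066  0.161] q [-0.    0.52 -0.72  1.96  0.46  0.83  0.56] tilt [ 0.19 -0.03]
Tz [0.161 0.138 0.214 0.24  0.242 0.217] mean F,T [ 0.636 -0.883  2.756 -0.24  -0.033  0.202]
```

Stop felt at 94.6° of turn, with Tz about 0.22. Backing off 12°.

>>> jog_arm --plan '[{"x": 0, "y": 0, "z": 0.001, "wx": 0, "wy": 0, "wz": -0.035}, {"x": 0, "y": 0, "z": 0.002, "wx": 0, "wy": 0, "wz": -0.067}, {"x": 0, "y": 0, "z": 0.002, "wx": 0, "wy": 0, "wz": -0.067}, {"x": 0, "y": 0, "z": 0.002, "wx": 0, "wy": 0, "wz": -0.067}]'

```text
t: 12.33
eef_pos: [0.4833, 0.2367, 0.1008]
tool_rot: [0.001, -0.088, 0.996, -0.0]
contact_force: [0.2, -0.1, 2.5]
gripper_width: 0.563
```

```bash
python3 -c "
from h import *
s();avg(3)"
```

```text
t 12.33 p [483.3 236.7 100.8] yaw -169.9 w 0.563 F [ 0.2 -0.1  2.5] Ftool [-0.2 -0.1 -2.5] T [-0.068  0.141  0.047] q [ 0.03  0.54 -0.77  1.96  0.5   0.84  0.74] tilt [0.16 0.  ]
Tz [ 0.047  0.064 -0.003 -0.051] mean F,T [-0.037 -0.099  2.82  -0.068  0.076  0.014]
```

>>> jog_arm --plan '[{"x": 0, "y": 0, "z": -0.005, "wx": 0, "wy": 0, "wz": 0}, {"x": 0, "y": 0, "z": -0.01, "wx": 0, "wy": 0, "wz": 0}, {"x": 0, "y": 0, "z": -0.015, "wx": 0, "wy": 0, "wz": 0}, {"x": 0, "y": 0, "z": -0.015, "wx": 0, "wy": 0, "wz": 0}]'

```text
t: 12.82
eef_pos: [0.4832, 0.2367, 0.1038]
tool_rot: [0.002, -0.088, 0.996, -0.0]
contact_force: [1.3, 1.0, 0.5]
gripper_width: 0.57
```

```bash
python3 -c "
from h import *
s()"
```

```text
t 12.82 p [483.2 236.7 103.8] yaw -169.9 w 0.57 F [1.3 1.  0.5] Ftool [-1.4  0.7 -0.5] T [ 0.03  -0.158  0.018] q [ 0.03  0.53 -0.77  1.96  0.49  0.85  0.74] tilt [ 0.18 -0.01]
```

>>> jog_arm --plan '[{"x": 0, "y": 0, "z": -0.03, "wx": 0, "wy": 0, "wz": 0}, {"x": 0, "y": 0, "z": -0.06, "wx": 0, "wy": 0, "wz": 0}, {"x": 0, "y": 0, "z": -0.09, "wx": 0, "wy": 0, "wz": 0}, {"x": 0, "y": 0, "z": -0.12, "wx": 0, "wy": 0, "wz": 0}, {"x": 0, "y": 0, "z": -0.15, "wx": 0, "wy": 0, "wz": 0}, {"x": 0, "y": 0, "z": -0.18, "wx": 0, "wy": 0, "wz": 0}, {"x": 0, "y": 0, "z": -0.3, "wx": 0, "wy": 0, "wz": 0}, {"x": 0, "y": 0, "z": -0.4, "wx": 0, "wy": 0, "wz": 0}, {"x": 0, "y": 0, "z": -0.4, "wx": 0, "wy": 0, "wz": 0}, {"x": 0, "y": 0, "z": -0.4, "wx": 0, "wy": 0, "wz": 0}]'

```text
t: 13.65
eef_pos: [0.4835, 0.237, 0.1849]
tool_rot: [0.003, -0.088, 0.996, -0.0]
contact_force: [0.3, -0.9, -2.6]
gripper_width: 0.564
```

```bash
python3 -c "
from h import *
s()
im=cams.read_camera('side'); save('s2.png',cv2.resize(im[80:260,120:360],(800,600)))
for cam in ('side','top'):
  if cam=='top': cams.read_camera('top')
  for r in finder.place_of(cam,'tray_floor')[:2]: print(cam,r,at_z(cam,r['location'],.004))
cmd((.468,-.036,.18),272)"
```

```text
t 13.65 p [483.5 237.  184.9] yaw -169.9 w 0.564 F [ 0.3 -0.9 -2.6] Ftool [-0.1 -1.   2.6] T [ 0.003 -0.025  0.034] q [ 0.1   0.43 -0.84  1.89  0.38  0.99  0.83] tilt [0.31 0.02]
side {'location': [230.7, 215.3], 'confidence': 0.81} [ 0.47117463 -0.03156973  0.004     ]
top {'location': [265.8, 215.3], 'confidence': 0.96} [ 0.47783667 -0.0387084   0.004     ]
q [ 0.1   0.43 -0.84  1.89  0.38  0.99  0.83] p [0.4823 0.2361 0.1827] yaw -169.9 w 0.565 cmd [ 0.309  -1.3267  0.0152] tilt -1.0
wz -0.4549783461681588
```

View pics/s2.png

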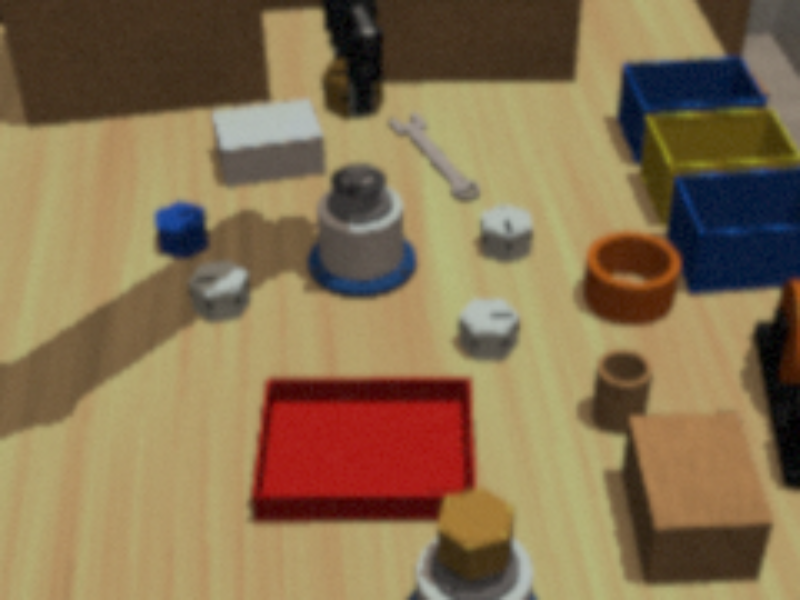

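Nut is off: Fz dropped by about 2.6 N and the side picture shows the spindle bare at (360,190). Now to the tray.

>>> jog_arm --plan '[{"x": 0.22, "y": -0.2, "z": 0, "wx": 0, "wy": 0, "wz": 0}, {"x": 0.22, "y": -0.35, "z": 0, "wx": 0, "wy": 0, "wz": 0}, {"x": 0.22, "y": -0.5, "z": 0, "wx": 0, "wy": 0, "wz": 0}, {"x": 0.22, "y": -0.65, "z": 0, "wx": 0, "wy": 0, "wz": 0}, {"x": 0.22, "y": -0.8, "z": 0, "wx": 0, "wy": 0, "wz": 0}, {"x": 0.22, "y": -0.95, "z": 0, "wx": 0, "wy": 0, "wz": 0}, {"x": 0.22, "y": -0.95, "z": 0, "wx": 0, "wy": 0, "wz": 0}, {"x": 0.22, "y": -0.95, "z": 0, "wx": 0, "wy": 0, "wz": 0}]'

```text
t: 14.52
eef_pos: [0.472, 0.0393, 0.182]
tool_rot: [-0.0, -0.086, 0.996, -0.001]
contact_force: [-0.9, 0.0, -2.3]
gripper_width: 0.568
```

```bash
python3 -c "
from h import *
s();cmd((.470,-.036,.09))"
```

```text
t 14.52 p [472.   39.3 182. ] yaw -170.1 w 0.568 F [-0.9  0.  -2.3] Ftool [0.9 0.2 2.3] T [ 0.091 -0.006 -0.06 ] q [ 0.5   0.31 -0.83  2.03  0.29  0.92  1.26] tilt [-0.03 -0.09]
q [ 0.5   0.31 -0.83  2.03  0.29  0.92  1.26] p [0.472  0.0393 0.182 ] yaw -170.1 w 0.568 cmd [ 0.0737 -0.3684  0.4608] tilt -1.0
```

>>> jog_arm --plan '[{"x": 0.074, "y": -0.15, "z": 0, "wx": 0, "wy": 0, "wz": 0}, {"x": 0.074, "y": -0.3, "z": 0, "wx": 0, "wy": 0, "wz": 0}, {"x": 0.074, "y": -0.368, "z": 0.1, "wx": 0, "wy": 0, "wz": 0}, {"x": 0.074, "y": -0.368, "z": 0.2, "wx": 0, "wy": 0, "wz": 0}, {"x": 0.074, "y": -0.368, "z": 0.3, "wx": 0, "wy": 0, "wz": 0}, {"x": 0.074, "y": -0.368, "z": 0.4, "wx": 0, "wy": 0, "wz": 0}, {"x": 0.074, "y": -0.368, "z": 0.5, "wx": 0, "wy": 0, "wz": 0}, {"x": 0.074, "y": -0.368, "z": 0.6, "wx": 0, "wy": 0, "wz": 0}, {"x": 0.074, "y": -0.368, "z": 0.6, "wx": 0, "wy": 0, "wz": 0}, {"x": 0.074, "y": -0.368, "z": 0.6, "wx": 0, "wy": 0, "wz": 0}]'

```text
t: 15.35
eef_pos: [0.4691, -0.0345, 0.0615]
tool_rot: [-0.002, -0.087, 0.996, -0.0]
contact_force: [-0.5, 0.7, -1.8]
gripper_width: 0.564
```

```bash
python3 -c "
from h import *
s();cmd((.470,-.036,.02))
im=cams.read_camera('wrist'); save('w6.png',cv2.resize(im,(640,480)))"
```

```text
t 15.35 p [469.1 -34.5  61.5] yaw -170.0 w 0.564 F [-0.5  0.7 -1.8] Ftool [0.4 0.8 1.8] T [-0.009 -0.01   0.026] q [ 0.51  0.49 -0.69  2.13  0.49  0.68  1.23] tilt [-0.18 -0.02]
q [ 0.51  0.49 -0.69  2.13  0.49  0.68  1.23] p [ 0.4691 -0.0345  0.0615] yaw -170.0 w 0.564 cmd [-0.0039 -0.0083  0.2075] tilt -0.99999
```

View pics/w6.png

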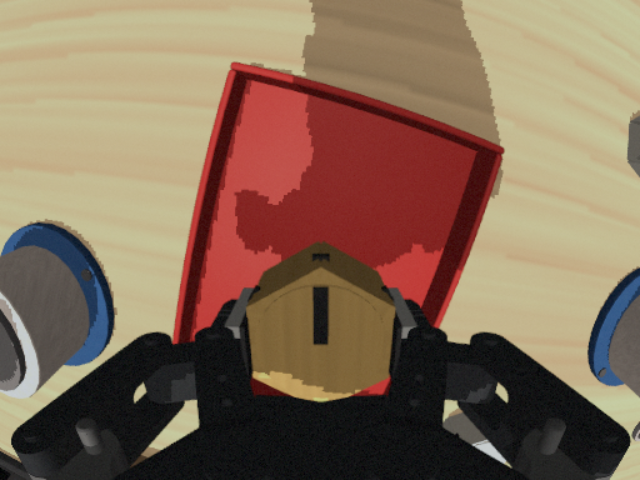

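>>> jog_arm --plan '[{"x": -0.004, "y": -0.008, "z": 0.07, "wx": 0, "wy": 0, "wz": 0}, {"x": -0.004, "y": -0.008, "z": 0.14, "wx": 0, "wy": 0, "wz": 0}, {"x": -0.004, "y": -0.008, "z": 0.2, "wx": 0, "wy": 0, "wz": 0}, {"x": -0.004, "y": -0.008, "z": 0.225, "wx": 0, "wy": 0, "wz": 0}, {"x": -0.004, "y": -0.008, "z": 0.235, "wx": 0, "wy": 0, "wz": 0}, {"x": -0.004, "y": -0.008, "z": 0.235, "wx": 0, "wy": 0, "wz": 0}, {"x": -0.004, "y": -0.008, "z": 0.235, "wx": 0, "wy": 0, "wz": 0}]'

```text
t: 15.98
eef_pos: [0.4715, -0.036, 0.016]
tool_rot: [-0.0, -0.087, 0.996, -0.0]
contact_force: [0.0, 1.9, -2.0]
gripper_width: 0.563
```

```bash
python3 -c "
from h import *
s()"
```

```text
t 15.98 p [471.5 -36.   16. ] yaw -170.0 w 0.563 F [ 0.   1.9 -2. ] Ftool [-0.3  1.8  2. ] T [ 0.028 -0.006  0.017] q [ 0.45  0.57 -0.61  2.15  0.59  0.59  1.15] tilt [-0.   -0.04]
```

Still free at 16 mm. Down 2 mm per row, at most to z = 8 mm.

>>> jog_arm --plan '[{"x": 0, "y": 0, "z": 0.01, "wx": 0, "wy": 0, "wz": 0}, {"x": 0, "y": 0, "z": 0.02, "wx": 0, "wy": 0, "wz": 0}, {"x": 0, "y": 0, "z": 0.03, "wx": 0, "wy": 0, "wz": 0}, {"x": 0, "y": 0, "z": 0.035, "wx": 0, "wy": 0, "wz": 0}, {"x": 0, "y": 0, "z": 0.035, "wx": 0, "wy": 0, "wz": 0}, {"x": 0, "y": 0, "z": 0.035, "wx": 0, "wy": 0, "wz": 0}]'

```text
t: 16.48
eef_pos: [0.4715, -0.036, 0.009]
tool_rot: [-0.0, -0.087, 0.996, -0.0]
contact_force: [0.3, -0.6, -2.8]
gripper_width: 0.565
```

```bash
python3 -c "
from h import *
s()"
```

```text
t 16.48 p [471.5 -36.    9. ] yaw -170.0 w 0.565 F [ 0.3 -0.6 -2.8] Ftool [-0.2 -0.7  2.8] T [0.023 0.006 0.019] q [ 0.44  0.58 -0.6   2.15  0.6   0.58  1.14] tilt [-0.01 -0.04]
```

>>> jog_arm --plan '[{"x": 0, "y": 0, "z": 0.004, "wx": 0, "wy": 0, "wz": 0}, {"x": 0, "y": 0, "z": 0.008, "wx": 0, "wy": 0, "wz": 0}, {"x": 0, "y": 0, "z": 0.011, "wx": 0, "wy": 0, "wz": 0}, {"x": 0, "y": 0, "z": 0.011, "wx": 0, "wy": 0, "wz": 0}]'

```text
t: 16.82
eef_pos: [0.4714, -0.036, 0.0066]
tool_rot: [-0.0, -0.087, 0.996, -0.0]
contact_force: [0.5, -0.8, -2.7]
gripper_width: 0.569
```

```bash
python3 -c "
from h import *
s()"
```

```text
t 16.82 p [471.4 -36.    6.6] yaw -170.0 w 0.569 F [ 0.5 -0.8 -2.7] Ftool [-0.3 -0.8  2.7] T [-0.004 -0.005 -0.027] q [ 0.43  0.58 -0.6   2.15  0.6   0.58  1.14] tilt [-0.03 -0.04]
```

>>> jog_arm --plan '[{"x": 0, "y": 0, "z": 0.004, "wx": 0, "wy": 0, "wz": 0}, {"x": 0, "y": 0, "z": 0.008, "wx": 0, "wy": 0, "wz": 0}, {"x": 0, "y": 0, "z": 0.008, "wx": 0, "wy": 0, "wz": 0}, {"x": 0, "y": 0, "z": 0.008, "wx": 0, "wy": 0, "wz": 0}]'

```text
t: 17.15
eef_pos: [0.4713, -0.036, 0.005]
tool_rot: [-0.0, -0.087, 0.996, -0.0]
contact_force: [-0.0, 0.6, -2.0]
gripper_width: 0.563
```

```bash
python3 -c "
from h import *
s();avg(2)"
```

```text
t 17.15 p [471.3 -36.    5. ] yaw -170.0 w 0.563 F [-0.   0.6 -2. ] Ftool [-0.1  0.6  2. ] T [-0.01   0.023 -0.054] q [ 0.43  0.58 -0.59  2.15  0.61  0.57  1.13] tilt [-0.04 -0.04]
Tz [-0.054 -0.04   0.012] mean F,T [-0.333  0.247 -2.22   0.007  0.005 -0.027]
```

>>> jog_arm --plan '[{"x": 0, "y": 0, "z": 0.003, "wx": 0, "wy": 0, "wz": 0}, {"x": 0, "y": 0, "z": 0.006, "wx": 0, "wy": 0, "wz": 0}, {"x": 0, "y": 0, "z": 0.006, "wx": 0, "wy": 0, "wz": 0}, {"x": 0, "y": 0, "z": 0.006, "wx": 0, "wy": 0, "wz": 0}]'

```text
t: 17.58
eef_pos: [0.4715, -0.036, 0.0046]
tool_rot: [-0.0, -0.087, 0.996, -0.001]
contact_force: [-4.4, -0.4, 10.9]
gripper_width: 0.566
```

```bash
python3 -c "
from h import *
s();avg(2)"
```

```text
t 17.58 p [471.5 -36.    4.6] yaw -170.0 w 0.566 F [-4.4 -0.4 10.9] Ftool [  4.4   0.4 -10.9] T [ 0.035  0.733 -0.058] q [ 0.43  0.59 -0.59  2.15  0.61  0.57  1.13] tilt [-0.   -0.09]
Tz [-0.058  0.035 -0.061] mean F,T [-4.1360e+00 -1.1100e-01  1.1017e+01  9.0000e-03  7.1500e-01 -2.8000e-02]
```

Contact at z = 4.6 mm with about 11 N. Easing slightly, then releasing.

>>> jog_arm --plan '[{"x": 0, "y": 0, "z": -0.003, "wx": 0, "wy": 0, "wz": 0}, {"x": 0, "y": 0, "z": -0.003, "wx": 0, "wy": 0, "wz": 0}, {"x": 0, "y": 0, "z": -0.003, "wx": 0, "wy": 0, "wz": 0}]'

```text
t: 17.93
eef_pos: [0.4716, -0.036, 0.0052]
tool_rot: [-0.0, -0.087, 0.996, -0.001]
contact_force: [0.3, 0.8, -0.9]
gripper_width: 0.564
```

>>> jog_arm --plan '[{"x": 0, "y": 0, "z": 0, "wx": 0, "wy": 0, "wz": 0}, {"x": 0, "y": 0, "z": 0, "wx": 0, "wy": 0, "wz": 0}, {"x": 0, "y": 0, "z": 0, "wx": 0, "wy": 0, "wz": 0}, {"x": 0, "y": 0, "z": 0, "wx": 0, "wy": 0, "wz": 0}, {"x": 0, "y": 0, "z": 0, "wx": 0, "wy": 0, "wz": 0}, {"x": 0, "y": 0, "z": 0, "wx": 0, "wy": 0, "wz": 0}]' --hand 0.55

```text
t: 18.43
eef_pos: [0.4716, -0.036, 0.0052]
tool_rot: [0.0, -0.087, 0.996, -0.001]
contact_force: [-0.2, 0.8, -0.1]
gripper_width: 0.776
```

```bash
python3 -c "
from h import *
s();im=cams.read_camera('wrist'); save('w7.png',cv2.resize(im[120:384,60:450],(780,528)))"
```

```text
t 18.43 p [471.6 -36.    5.2] yaw -170.0 w 0.776 F [-0.2  0.8 -0.1] Ftool [0.1 0.8 0.1] T [ 0.03  -0.02   0.029] q [ 0.43  0.58 -0.59  2.15  0.61  0.57  1.13] tilt [ 0.01 -0.09]
```

View pics/w7.png

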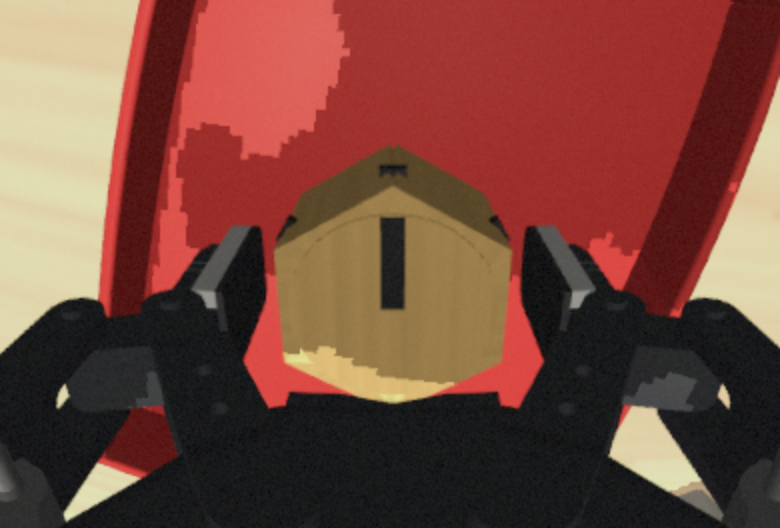

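The nut stands upright on the floor at (393,290), with both pads clear of it. Retreating straight up.

>>> jog_arm --plan '[{"x": 0, "y": 0, "z": -0.05, "wx": 0, "wy": 0, "wz": 0}, {"x": 0, "y": 0, "z": -0.12, "wx": 0, "wy": 0, "wz": 0}, {"x": 0, "y": 0, "z": -0.2, "wx": 0, "wy": 0, "wz": 0}, {"x": 0, "y": 0, "z": -0.35, "wx": 0, "wy": 0, "wz": 0}, {"x": 0, "y": 0, "z": -0.5, "wx": 0, "wy": 0, "wz": 0}, {"x": 0, "y": 0, "z": -0.65, "wx": 0, "wy": 0, "wz": 0}, {"x": 0, "y": 0, "z": -0.8, "wx": 0, "wy": 0, "wz": 0}, {"x": 0, "y": 0, "z": -0.95, "wx": 0, "wy": 0, "wz": 0}, {"x": 0, "y": 0, "z": -0.95, "wx": 0, "wy": 0, "wz": 0}, {"x": 0, "y": 0, "z": -0.95, "wx": 0, "wy": 0, "wz": 0}]'

```text
t: 19.32
eef_pos: [0.4726, -0.0357, 0.1973]
tool_rot: [0.002, -0.087, 0.996, -0.002]
contact_force: [-0.9, 0.8, -0.7]
gripper_width: 0.776
```

```bash
python3 -c "
from h import *
s();im=cams.read_camera('side'); save('s3.png',cv2.resize(im[100:310,120:400],(800,600)))"
```

```text
t 19.32 p [472.6 -35.7 197.3] yaw -170.0 w 0.776 F [-0.9  0.8 -0.7] Ftool [0.8 0.9 0.7] T [-0.008  0.045 -0.083] q [ 0.66  0.28 -0.83  2.02  0.26  0.94  1.44] tilt [ 0.23 -0.16]
```

View pics/s3.png

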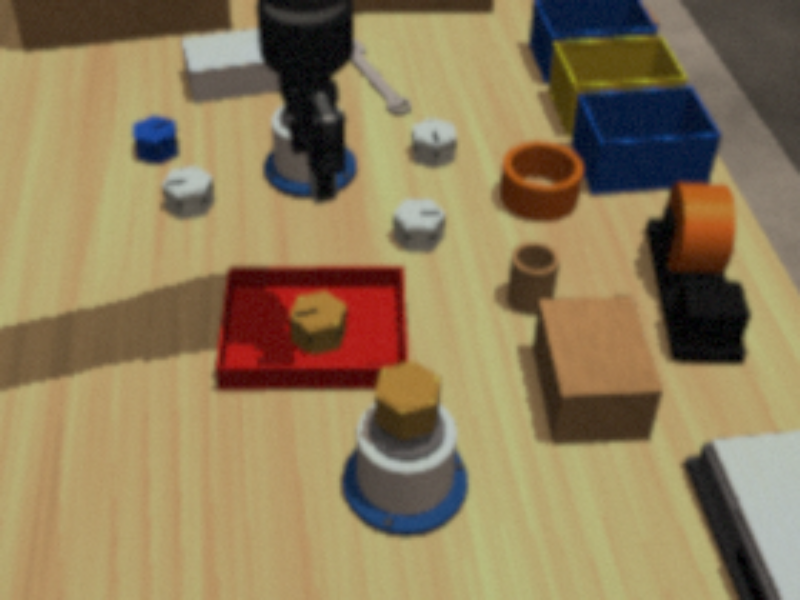

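The nut stands upright in the tray at (318,320), with its mark visible. The plain nut at (408,400) and everything else are where they were, and the gripper is clear.

```bash
python3 -c "
from station import bot
print(bot.hand_in())"
```

```text
the job is handed in; nothing more can be done
None
```

The marked nut is off its stand and standing upright near the middle of the red tray. I handed the job in at about 19.4 s of the 72 s allowed; no verdict was reported.

- **Unscrewing:** I gripped the nut on its flats and turned it about 95° clockwise, following its climb. The torque stayed near zero for about 77°, then rose in a straight line.
- **The stop:** I stopped turning at about 0.20 to 0.24 Nm. The rise was about 0.016 Nm per degree, against the 0.023 the given stop spring should show. I put that down to noisy readings or some give in the grip, and still took it as the stop.
- **Lifting:** I backed off about 12°, the torque fell back to about zero, and the nut lifted off with no resistance. Vertical force during the turning stayed at about 10 N or less.
- **Setting down:** The nut touched the tray floor with about 11 N. I eased up half a millimetre before opening the fingers.
- **Last checks:** The final side picture shows the nut upright in the tray and the gripper clear. The plain nut and the bystanders in view are where they were. The crop left out the glue can and screwdriver, which the arm never went near after its first move. The camera estimates of the nut's height disagreed by several millimetres, so I relied on force for the final contacts.

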